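Gauge the bore of a spice-jar holder

ROBOT

A 6-joint arm with a two-finger parallel gripper is mounted at the origin on the work surface; the furniture and walls round the work are solid. World frame = base frame: x ahead of the robot, y to its left, z up, the work surface at z = 0. Lengths are in m, angles in rad, forces in N, time in s.
With the tool pointing down it reaches from about 0.275 to 0.75 m from the base axis. Payload 10.2 kg.
Tool frame: the origin (TCP) lies on the mounting face of the last link; the fingertips stand 166 mm ahead of it and the grasp point (between the pads) lies 147 mm ahead of it; z points along the fingers, y is the line along which they close (so a half turn about z gives the same grasp; the last joint's range is limited). The gripper opens to 88 mm and grips with 3 to 60 N. Pads are 18 mm wide; open, the fingers measure 123 mm over their backs; the gripper's body (75 mm by 187 mm) begins 45 mm behind the grasp point.
Start: joints at [-0.223, 0.313, 1.498, -0, 1.331, -0.223], TCP at [0.525, -0, 0.405] pointing down, gripper open.
Joint ranges: [-2.94, 2.94], [-0.97, 2.17], [0.19, 2.56], [-1.23, 4.37], [0.02, 3.11], [-2.88, 2.88]. Speed limits (rad/s): [2.39, 2.39, 3.01, 3.14, 3.14, 3.14].

INTERFACE

Orientations are given as a rotation vector (axis times angle).
In Python, from bench import get_obs, camera, job_done gives the robot as it stands.
- The arm moves only by the shell command python3 -m crank 'ROWS' [FORCE]. ROWS is JSON, one flat list of numbers, 5 for each row, row after row: the shift along the world's x, y, z in mm, then the turn about the world's z in rad, then the finger opening in mm, from 0 to 88.1. In form: [dx, dy, dz, yaw, jaw, dx, dy, dz, yaw, jaw, ...]. A call has 1 to 8 rows; each row shifts and turns the commanded pose from where the row before left it; what a row does not reach is not made up. A row lasts 1/10 s, in which the tool goes at most 50 mm and 8.59 degrees, less where a joint would pass 70% of its speed; a pose out of reach is approached as far as the arm can. A call is refused whole if a number of a shift passes 50 or a number of a turn 0.15, either way. A call with a gripper value outside its range is refused whole. The fingers move at their own pace and stop on an object; FORCE is the grip in N (left out, the last holds). Time passes only in rows, so rows that do not move let the fingers close. It gives the time, the measured TCP pose, the force, the opening and the grip force at its end, in the units of the state.
- get_obs(): the state, without advancing time (a new reading comes with each control period).
- camera(name): name is "scene" or "side" or "wrist"; returns a dict with "frame" (420x560x3 uint8, red, green, blue), "fx", "fy", "cx", "cy" (pixels), "extrinsics" (4x4, takes a point from camera to world coordinates); the wrist camera has in their place "hand_eye" (4x4, takes a point from camera to tool coordinates, whose origin is the TCP and whose axes are the flange's). Camera axes: x right, y down, z forward; pixel columns grow to the right and rows downward; lengths in m; the calibration is good to about 2 mm. A picture is of the moment at which its call begins: read the wrist's pose just before it. There is no depth.
- job_done(): hands the job in; it is judged then, once.
The state is a dict: "clock": time; "joint_pos": joint angles; "joint_vel": joint speeds; "joint_efforts": joint torques, N m; "ee_pos": TCP position; "eef_rot": TCP orientation; "force": force on the tool from outside, world axes, zero at the start; "wrist_torque": the same for the moment, N m; "gripper_width": opening from 0.0 (shut) to 1.0 (fully open); "gripper_force": force on a finger pad.
Only numpy, scipy, OpenCV 4.12 (cv2) and the standard library are available. Lean on these libraries where they do the work, as an engineer would, in place of code of your own. Each camera call takes 0.05 s, during which the arm holds its last target. There are 200 camera calls.

TASK

Check the round bore in the wooden spice-jar holder with the twin plug gauge: push its narrower (go) plug down into the bore until it is fully home, then lift it out and press the wider (no-go) plug lightly down on the mouth of the same bore, centred, to confirm that it is refused. Then let go, leaving the gauge standing upright on the holder, with the no-go plug covering the bore and the go plug standing on the undrilled end of the block.

Things in the scene. Friction and masses are not known exactly. Their poses are not given: they have to be found in the camera images.
- gauge: Twin plug gauge, loose, about 0.3 kg: two round steel plugs side by side, pointing down, under a wooden bar (114x30x14 mm, underside 30 mm above the feet), with an upright wooden grip on top. It stands on its plugs, both 30 mm long with 4 mm chamfers, axes 84 mm apart. Wide plug = no-go, 62 mm diameter. Origin: centre of the no-go plug's foot face; x points to the go plug, z up.
- gauge_go (a point): Centre of the foot face of the go plug, the narrower one, 40 mm in diameter: a point on the gauge 84 mm along its x from its origin.
- gauge_grip (a point): Middle of the gauge's grip, midway between the plugs (x = 42 mm) and 70 mm above the feet. The grip is a block 40 mm along the gauge's x, 18 mm thick along its y (close the fingers across this), from 44 to 94 mm above the feet.
- holder: Light wooden block 152x90x60 mm high, immovable, with one blind bore, 50 mm diameter, 45 mm deep, 4 mm chamfer, near one end and a pencil cross near the other. Origin: centre of the bore's mouth, at the block's top. x points along the block to the undrilled end, 116 mm off; the near end is 36 mm off at -x, so with both x alike and the go plug in the bore, the no-go plug hangs clear of it. z up.
There are look-alikes about, which are no part of the job. What is shaped like the gauge but blue is not meant.

How it is judged:
By the outcome, as a careful person would: the job done as asked, in the order asked, and still so for the second after the job is handed in, with the robot touching nothing.
It also fails if it takes over 45 s, if anything falls off the work surface, if the arm or the gripper's body presses on something with over 40 N, if the wrist force passes 120 N, or if a joint passes its speed limit or range.

## Working session

There is one attempt and no reset: what is moved stays moved. The work goes in short steps, Python scripts to look and compute and a shell command to move; the robot and the scene stay as the last step left them, time stands still between calls to the robot, and variables do not carry over. Pictures are saved under pics/ and viewed, at most 13 in all, crops included, and the job is handed in when it is done.

```bash
mkdir -p pics
cat > h.py <<'E'
import numpy as np, cv2
from bench import get_obs, camera
from scipy.spatial.transform import Rotation as R
def look(n):
    o=get_obs(); c=camera(n)
    if n=="wrist":
        T=np.eye(4);T[:3,:3]=R.from_rotvec(o["eef_rot"]).as_matrix();T[:3,3]=o["ee_pos"]; c["E"]=T@np.array(c["hand_eye"])
    else: c["E"]=np.array(c["extrinsics"])
    return c
def save(c,f): cv2.imwrite("pics/"+f,c["frame"][:,:,::-1])
def ray(c,uv,z):
    E=c["E"]; d=E[:3,:3]@np.array([(uv[0]-c["cx"])/c["fx"],(uv[1]-c["cy"])/c["fy"],1]); p=E[:3,3]
    return p+d*(z-p[2])/d[2]
def proj(c,P):
    q=np.linalg.inv(c["E"])@np.append(P,1); return np.array([c["fx"]*q[0]/q[2]+c["cx"],c["fy"]*q[1]/q[2]+c["cy"]])
E
python3 - <<'E'
from h import *
for n in("scene","side","wrist"):
    c=look(n); save(c,n+"0.png"); print(n,c["E"].round(3).tolist(),c["fx"],c["cx"],c["cy"])
a=cv2.imread("pics/scene0.png")
print(get_obs())
E
```

```text
scene [[0.847, -0.265, 0.461, -0.1], [-0.531, -0.455, 0.715, -0.784], [0.02, -0.85, -0.526, 0.692], [0.0, 0.0, 0.0, 1.0]] 535.6422343699775 275.831808973413 205.37739521400817
side [[-0.987, -0.097, 0.129, 0.322], [-0.161, 0.539, -0.827, 0.789], [0.01, -0.837, -0.547, 0.538], [0.0, 0.0, 0.0, 1.0]] 475.5379951124666 283.01894140826056 213.38878466759178
wrist [[1.0, 0.001, -0.0, 0.524], [0.001, -0.966, -0.258, 0.065], [-0.0, 0.258, -0.966, 0.384], [0.0, 0.0, 0.0, 1.0]] 311.9124370549592 276.59039406355544 211.81126615540555
{'clock': 0.15, 'joint_pos': array([-2.23381717e-01,  3.13323178e-01,  1.49823585e+00, -2.28073543e-05,
        1.33103361e+00, -2.23375363e-01]), 'joint_vel': array([ 0.00027544, -0.00171587, -0.00230484, -0.0010512 ,  0.00056989,
        0.00032149]), 'joint_efforts': array([ 1.56247002e-03, -4.02303922e+01, -2.52316958e+01,  6.93405792e-02,
        3.44249513e-02, -9.17278635e-05]), 'ee_pos': array([5.24975862e-01, 1.05615542e-06, 4.04301645e-01]), 'eef_rot': array([-2.22085243e+00, -2.22085037e+00,  8.66273541e-04]), 'force': array([-0.52069571,  0.14769626,  0.8308519 ]), 'wrist_torque': array([0.02894282, 0.02556552, 0.03285753]), 'gripper_force': 0.0, 'gripper_width': 0.9995687950622317}
```

View pics/scene0.png

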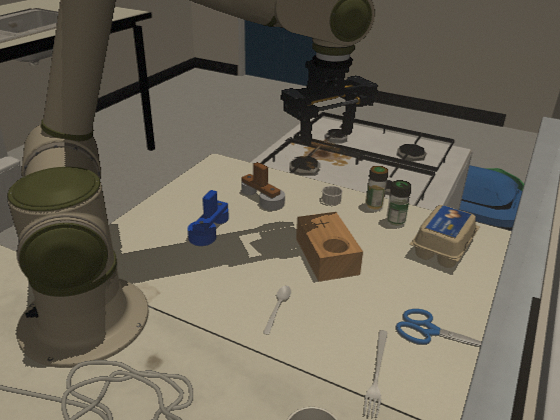

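View pics/wrist0.png

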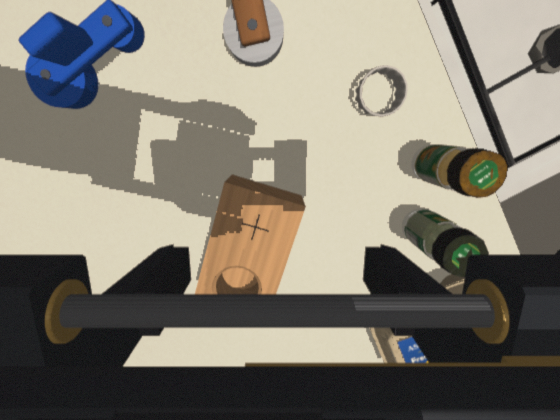

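View pics/side0.png

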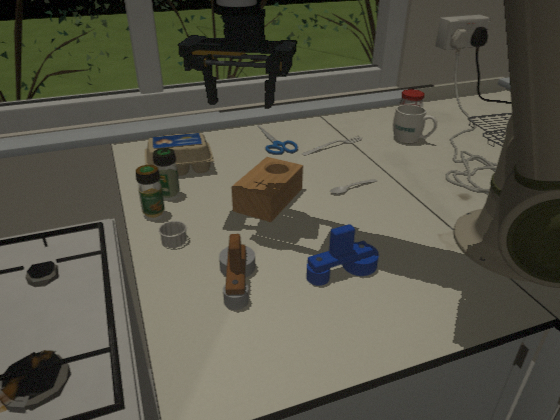

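The scene camera shows the holder (bore at about (335,246)) and the wooden gauge at (262,185), with its no-go plug at (272,200) nearest the holder; blue is the look-alike. In the wrist view the bore is at (238,285), the cross at (256,227) and the no-go screw at (252,24). The side view has the gauge at (237,265), with the wide plug towards the holder, so the two x axes are nearly alike.

Run:
```python
from h import *
np.set_printoptions(precision=4,suppress=True)
w=look("wrist");s=look("scene");d=look("side")
print("bore scene/side/wrist",ray(s,(335,246),.06),ray(d,(276,169),.06),ray(w,(238,285),.06))
print("cross",ray(w,(256,227),.06))
print("holder far corners",ray(w,(232,177),.06),ray(w,(304,205),.06))
print("nogo screw wrist",ray(w,(252,24),.044))
print("grip top scene,side",ray(s,(260,167),.094),ray(d,(236,238),.094))
```

```text
bore scene/side/wrist [ 0.4732 -0.1164  0.06  ] [ 0.4777 -0.1016  0.06  ] [ 0.4803 -0.1079  0.06  ]
cross [ 0.5021 -0.0382  0.06  ]
holder far corners [0.4779 0.0165 0.06  ] [ 0.5538 -0.0135  0.06  ]
nogo screw wrist [0.5005 0.1636 0.044 ]
grip top scene,side [0.4833 0.1957 0.094 ] [0.4885 0.2014 0.094 ]
```

```bash
python3 -m crank '[-8,40,0,0,88, -8,40,0,0,88, -8,40,0,0,88, -8,40,0,0,88, -6,40,0,0,88, 0,0,0,0,88, 0,0,0,0,88]' 30
python3 - <<'E'
from h import *
c=look("wrist"); save(c,"wrist1.png"); print(get_obs()["ee_pos"])
E
```

```text
clock: 1.0
ee_pos: [0.4869, 0.2004, 0.4046]
eef_rot: [2.22, 2.223, -0.0]
force: [1.1, 0.2, 0.2]
gripper_width: 0.997
gripper_force: 0.0
[0.48710467 0.19963526 0.40461664]
```

View pics/wrist1.png

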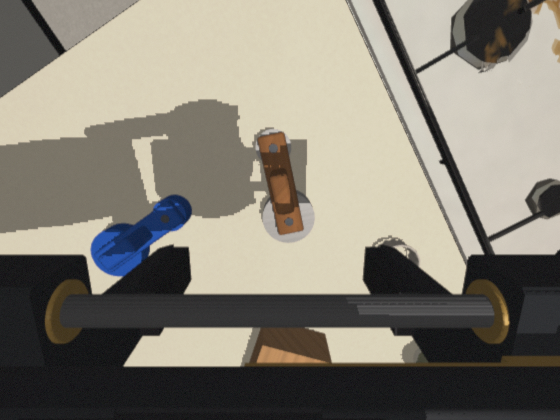

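The gauge is fully in view: the no-go screw is at (290,221), the go screw at (272,147), and the grip top near (283,185).

Run:
```python
from h import *
np.set_printoptions(precision=4,suppress=True)
c=look("wrist");f=c["frame"]
a=ray(c,(289.5,221.5),.044);b=ray(c,(272.5,147.5),.044);v=b-a
print(a,b,np.linalg.norm(v),np.degrees(np.arctan2(v[1],v[0])),"mid",(a+b)/2)
hsv=cv2.cvtColor(f,cv2.COLOR_RGB2HSV); m=((hsv[...,0]<15)&(hsv[...,1]>110)).astype(np.uint8); m[250:]=0
m[:,:230]=0;m[:,340:]=0;
k=max(cv2.findContours(m,0,2)[0],key=cv2.contourArea);r=cv2.minAreaRect(k);print(r,ray(c,r[0],.044))
P=np.array([ray(c,p,.044)[:2] for p in cv2.boxPoints(r)]);print(P)
cr=cv2.resize(f[115:255,225:345],None,fx=5,fy=4*1.25/1.25*1.0,interpolation=2);cr=cv2.resize(f[115:255,225:345],(514,600),interpolation=2);cv2.imwrite("pics/g.png",cr[:,:,::-1])
```

```text
[0.5016 0.1626 0.044 ] [0.4825 0.2453 0.044 ] 0.08484477968264613 103.03450466543039 mid [0.4921 0.204  0.044 ]
((280.15850830078125, 182.5731964111328), (99.80570220947266, 26.33082389831543), 77.90524291992188) [0.4908 0.2074 0.044 ]
[[0.4659 0.2567]
 [0.4932 0.2624]
 [0.5178 0.1541]
 [0.4883 0.1474]]
```

View pics/g.png

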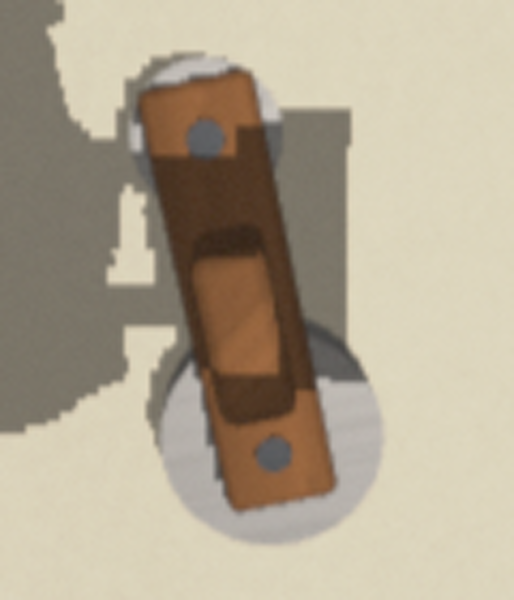

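```bash
python3 -m crank '[2.5,2,-20,0.107,70, 2.5,2.5,-40,0.106,70, 0,0,-40,0,70, 0,0,-35,0,70, 0,0,-25,0,70, 0,0,-15,0,70, 0,0,-11,0,70, 0,0,0,0,70]' 40;  python3 -m crank '[0,0,0,0,40, 0,0,0,0,10, 0,0,0,0,5, 0,0,0,0,5, 0,0,0,0,5]' 40
```

```text
clock: 1.9
ee_pos: [0.4921, 0.2037, 0.2178]
eef_rot: [-1.974, -2.443, 0.002]
force: [-0.5, -0.1, 0.3]
gripper_width: 0.796
gripper_force: 0.0
clock: 2.4
ee_pos: [0.492, 0.2045, 0.219]
eef_rot: [1.972, 2.445, 0.001]
force: [-0.3, 0.5, 0.4]
gripper_width: 0.364
gripper_force: 0.0
```

```bash
python3 -m crank '[0,0,0,0,5, 0,0,0,0,5, 0,0,0,0,5, 0,0,0,0,5, 0,0,0,0,5]' 40;  python3 -m crank '[0,0,3,0,5, 0,0,10,0,5, 0,0,25,0,5, 0,0,40,0,5, 0,0,40,0,5, 0,0,20,0,5, 0,0,0,0,5]' 40
python3 - <<'E'
from h import *
for n in("scene","side","wrist"):
    save(look(n),n+"2.png")
a=[cv2.imread("pics/%s2.png"%n) for n in("scene","wrist")]
b=np.hstack([a[0][60:300,150:450],a[1][100:340,130:430]]);cv2.imwrite("pics/c2.png",cv2.resize(b,(800,320)))
E
```

```text
clock: 2.9
ee_pos: [0.492, 0.2045, 0.2187]
eef_rot: [-1.973, -2.445, 0.0]
force: [-0.6, -0.4, 1.7]
gripper_width: 0.198
gripper_force: 40.0
clock: 3.6
ee_pos: [0.4921, 0.2046, 0.3598]
eef_rot: [1.97, 2.442, 0.007]
force: [0.4, 0.9, -4.4]
gripper_width: 0.2
gripper_force: 40.0
```

View pics/c2.png

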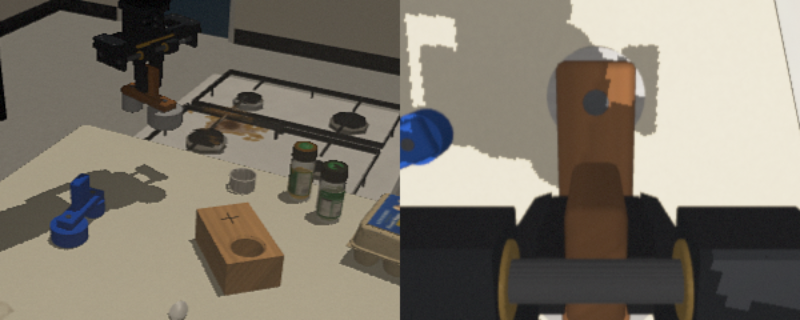

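```bash
python3 -m crank '[7,-40,0,-0.056,5, 7,-40,0,-0.056,5, 7,-40,0,-0.056,5, 7,-40,0,-0.056,5, 7,-40,0,-0.056,5, 7,-40,0,-0.056,5, 7,-40,0,-0.056,5, 7,-40,0,-0.056,5]' 40;  python3 -m crank '[7,-44,0,-0.056,5, 6,-44,0,-0.056,5, 0,0,0,0,5, 0,0,0,0,5]' 40
python3 - <<'E'
from h import *
L=[]
for n,(x,y,s) in dict(scene=(270,190,3.3),side=(210,140,3.3),wrist=(100,70,2)).items():
    c=look(n);save(c,n+"3.png"); w=int(400/s) if s>3 else 200
    L.append(cv2.resize(c["frame"][y:y+int(300/s),x:x+w],(400,300)) if s>3 else None)
W=cv2.resize(c["frame"][40:340,80:480],(400,300))
o=np.vstack([np.hstack([L[0],L[1]]),np.hstack([W,np.zeros_like(W)])]);cv2.imwrite("pics/c3.png",o[:,:,::-1])
E
```

```text
clock: 4.55
ee_pos: [0.5479, -0.1172, 0.3548]
eef_rot: [-2.467, -1.941, 0.002]
force: [0.6, 0.1, -4.7]
gripper_width: 0.197
gripper_force: 40.0
clock: 4.95
ee_pos: [0.5608, -0.2042, 0.3546]
eef_rot: [-2.57, -1.801, 0.002]
force: [-0.3, 0.7, -3.9]
gripper_width: 0.199
gripper_force: 40.0
```

View pics/c3.png

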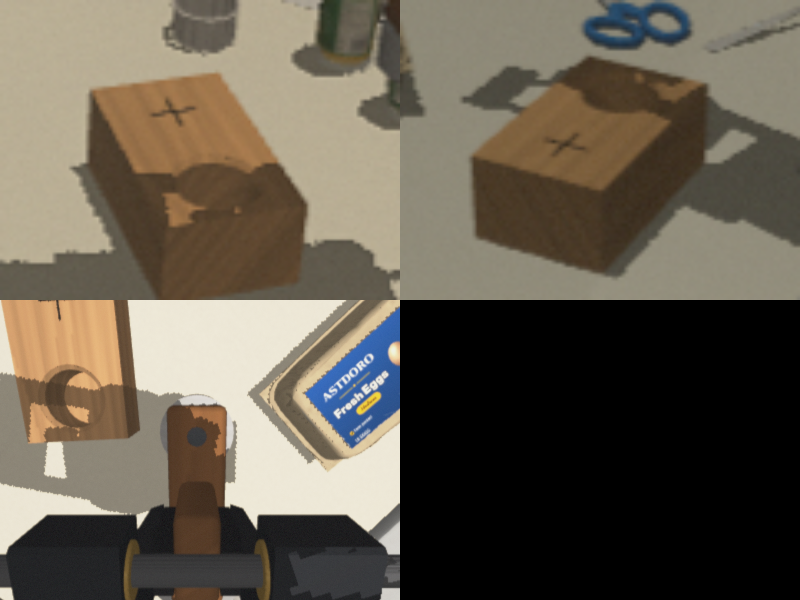

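The wrist view shows the bore ring centred near (154,137), the near-end corners at about (107,182) and (207,177), and the held go plug's screw at (276,176). I'll enlarge the top-left part of the view to measure it precisely.

Run:
```python
from h import *
f=cv2.imread("pics/wrist3.png")
cv2.imwrite("pics/z3.png",cv2.resize(f[0:200,60:325],(795,600),interpolation=2))
```

```text
(no output)
```

View pics/z3.png

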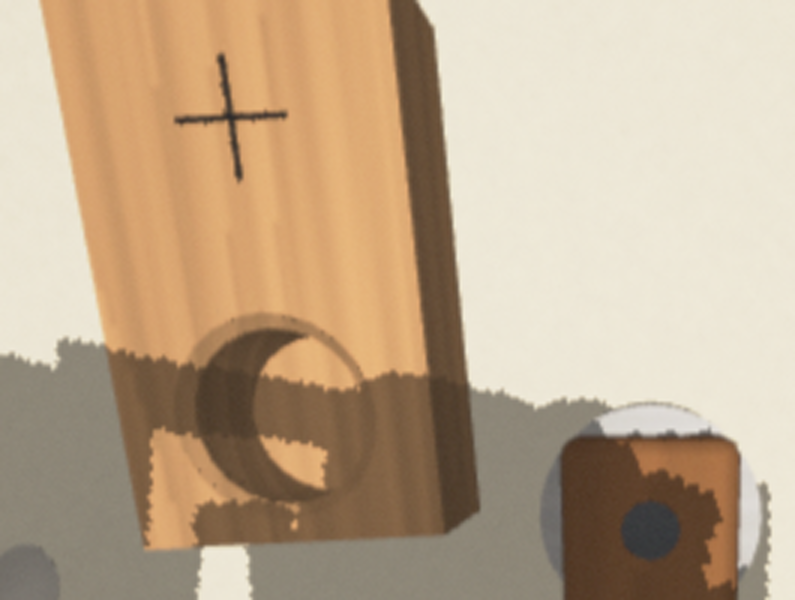

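The zoom gives full-image pixels: ring centre (152.3,136.7), cross (136.7,39), near corners (108.7,183) and (208.3,177.7), go screw (276.7,176.7).

Run:
```python
from h import *
np.set_printoptions(precision=4,suppress=True)
c=look("wrist");o=get_obs();t=o["ee_pos"];Rm=R.from_rotvec(o["eef_rot"]).as_matrix();print(t,Rm)
ang=lambda v:np.degrees(np.arctan2(v[1],v[0]))
P=lambda u,v,z=.06:ray(c,(u,v),z)
b=P(152.3,136.7);x=P(136.7,39);A=P(108.7,183);B=P(208.3,177.7);l=P(73.3,0);r=P(190,0)
print("bore",b,"cross",x,"corners",A,B,np.linalg.norm(A-B),"bore-edge",abs(np.cross((B-A)[:2],(b-A)[:2]))/np.linalg.norm(B-A))
print("bore-mid lateral vs", "angles",ang(x-b),np.linalg.norm(x-b),ang(l-A),ang(r-B),ang(A-B)-90, "ringdia",np.linalg.norm(P(119.3,136.7)-P(185.3,136.7)),np.linalg.norm(P(152.3,104.3)-P(152.3,169)))
g=P(276.7,176.7,t[2]-.2187+.044);v=g-t;print("go screw",g,"rel",v,np.linalg.norm(v[:2]),ang(v),"tool x",ang(Rm[:,0]))
s=look("scene")
```

```text
[ 0.561  -0.2024  0.3563] [[ 0.3386  0.9409 -0.0008]
 [ 0.9409 -0.3386  0.0006]
 [ 0.0003 -0.001  -1.    ]]
bore [ 0.4799 -0.1109  0.06  ] cross [ 0.5011 -0.038   0.06  ] corners [ 0.4258 -0.1342  0.06  ] [ 0.5114 -0.1599  0.06  ] 0.08936254481503425 bore-edge 0.03785926790106846
bore-mid lateral vs angles 73.76750137331041 0.07590955999999849 73.27618203780143 72.87562895216226 73.29364778083371 ringdia 0.056765974532473625 0.05441997028667196
go screw [ 0.5751 -0.1626  0.1816] rel [ 0.014   0.0399 -0.1747] 0.04227071245279767 70.61249154226358 tool x 70.2080498088602<stdin>:7: DeprecationWarning: Arrays of 2-dimensional vectors are deprecated. Use arrays of 3-dimensional vectors instead. (deprecated in NumPy 2.0)
```

```bash
python3 -m crank '[-32,17,0,0.02,5, -32,17,0,0.02,5, -30,17.6,0,0.01,5, 0,0,-25,0,5, 0,0,-25,0,5, 0,0,-15,0,5, 0,0,0,0,5, 0,0,0,0,5]' 40
python3 - <<'E'
from h import *
np.set_printoptions(precision=4,suppress=True)
L=[]
for n,x,y in(("scene",260,110),("side",180,60)):
    c=look(n);L.append(cv2.resize(c["frame"][y:y+170,x:x+130],(400,523),interpolation=2))
cv2.imwrite("pics/c4.png",np.hstack(L)[:,:,::-1]);print(get_obs()["ee_pos"],get_obs()["force"])
E
```

```text
clock: 6.0
ee_pos: [0.4672, -0.1516, 0.2924]
eef_rot: [2.524, 1.869, 0.0]
force: [0.1, -0.1, -3.4]
gripper_width: 0.198
gripper_force: 40.0
[ 0.4673 -0.1518  0.2928] [ 0.0418 -0.5451 -3.6647]
```

View pics/c4.png

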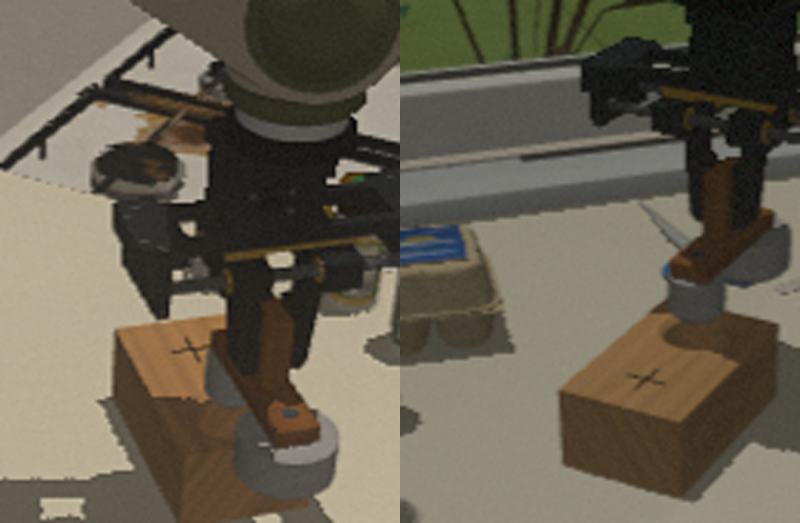

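The go plug hangs over the bore mouth in both views, at about (215,370) in the scene crop and (695,295) in the side crop. I'm inserting it now.

```bash
python3 -m crank '[0,0,-8,0,5, 0,0,-6,0,5, 0,0,-5,0,5, 0,0,-5,0,5, 0,0,0,0,5]' 40; python3 -m crank '[0,0,-6,0,5, 0,0,-5,0,5, 0,0,-4,0,5, 0,0,-2,0,5, 0,0,0,0,5]'
```

```text
clock: 6.6
ee_pos: [0.4669, -0.1519, 0.267]
eef_rot: [-2.525, -1.867, 0.001]
force: [-0.9, 0.3, -4.5]
gripper_width: 0.202
gripper_force: 40.0
clock: 7.1
ee_pos: [0.467, -0.1519, 0.2504]
eef_rot: [-2.525, -1.868, 0.0]
force: [0.2, -0.1, -3.4]
gripper_width: 0.199
gripper_force: 40.0
```

No wall contact so far. I'll go on down to the seat in small steps.

```bash
python3 -m crank '[0,0,-1,0,5, 0,0,-0.5,0,5, 0,0,0,0,5]'; python3 -m crank '[0,0,-0.5,0,5, 0,0,-0.5,0,5, 0,0,0,0,5]'
```

```text
clock: 7.4
ee_pos: [0.467, -0.1519, 0.2493]
eef_rot: [2.526, 1.868, 0.0]
force: [0.1, 0.2, -4.0]
gripper_width: 0.201
gripper_force: 40.0
clock: 7.7
ee_pos: [0.467, -0.152, 0.2487]
eef_rot: [2.525, 1.868, 0.0]
force: [-3.1, -0.2, 3.9]
gripper_width: 0.196
gripper_force: 40.0
```

```bash
python3 -m crank '[0,0,-0.5,0,5, 0,0,0,0,5]'; python3 -m crank '[0,0,-0.5,0,5, 0,0,0,0,5, 0,0,0,0,5]'; python3 -c "
from bench import get_obs;o=get_obs();print(o['ee_pos'],o['force'],o['wrist_torque'])"
```

```text
clock: 7.9
ee_pos: [0.4671, -0.152, 0.2486]
eef_rot: [2.525, 1.868, 0.0]
force: [-5.0, 1.2, 10.1]
gripper_width: 0.199
gripper_force: 40.0
clock: 8.2
ee_pos: [0.4671, -0.152, 0.2486]
eef_rot: [2.525, 1.868, 0.0]
force: [-7.1, 1.8, 15.4]
gripper_width: 0.2
gripper_force: 40.0
[ 0.46705641 -0.15199629  0.24857726] [-7.13112438  1.76317351 15.44824951] [ 0.48938085  1.17810361 -0.00800567]
```

Fully home: it stopped at z 0.2486 against a predicted 0.2487, with a firm reaction. Now I'll lift and shift by 84 mm along the block.

```bash
python3 -m crank '[0,0,3,0,5, 0,0,13,0,5, 0,0,20,0,5, 0,0,15,0,5, 0,0,0,0,5]'; python3 -m crank '[6,20,0,0,5, 8,25,0,0,5, 7,23,0,0,5, 3.5,12.4,0,0,5, 0,0,0,0,5, 0,0,0,0,5]'
python3 - <<'E'
from h import *
np.set_printoptions(precision=4,suppress=True)
L=[]
for n,x,y in(("scene",260,110),("side",180,60)):
    c=look(n);L.append(cv2.resize(c["frame"][y:y+170,x:x+130],(400,523),interpolation=2))
cv2.imwrite("pics/c5.png",np.hstack(L)[:,:,::-1])
c=look("wrist");save(c,"wrist5.png");o=get_obs();t=o["ee_pos"];print(t,o["force"])
f=c["frame"].astype(int);m=((f.max(2)-f.min(2)<25)&(f.max(2)<110)).astype(np.uint8);m[:140]=0;m[205:]=0
n,l,s,ce=cv2.connectedComponentsWithStats(m)
for i in range(1,n):
    if 60<s[i,4]<900 and 250<ce[i,0]<305:
        g=ray(c,ce[i],t[2]-.2187+.044);v=g-t;print(ce[i],s[i],g,v,np.hypot(v[0],v[1]),np.degrees(np.arctan2(v[1],v[0])),np.degrees(np.arctan2(*R.from_rotvec(o["eef_rot"]).as_matrix()[[1,0],0])))
E
```

```text
clock: 8.7
ee_pos: [0.4673, -0.152, 0.2995]
eef_rot: [2.523, 1.866, 0.002]
force: [-0.1, -0.1, -4.0]
gripper_width: 0.198
gripper_force: 40.0
clock: 9.3
ee_pos: [0.4914, -0.072, 0.2978]
eef_rot: [-2.525, -1.868, 0.001]
force: [-0.2, -0.2, -3.8]
gripper_width: 0.203
gripper_force: 40.0
[ 0.4914 -0.0724  0.2981] [-0.1625  0.3212 -4.1332]
[276.2172 176.3   ] [267 167  19  20 290] [ 0.5035 -0.0318  0.1234] [ 0.0121  0.0406 -0.1747] 0.04238170233927143 73.41327575031282 72.91640024713631
```

View pics/c5.png

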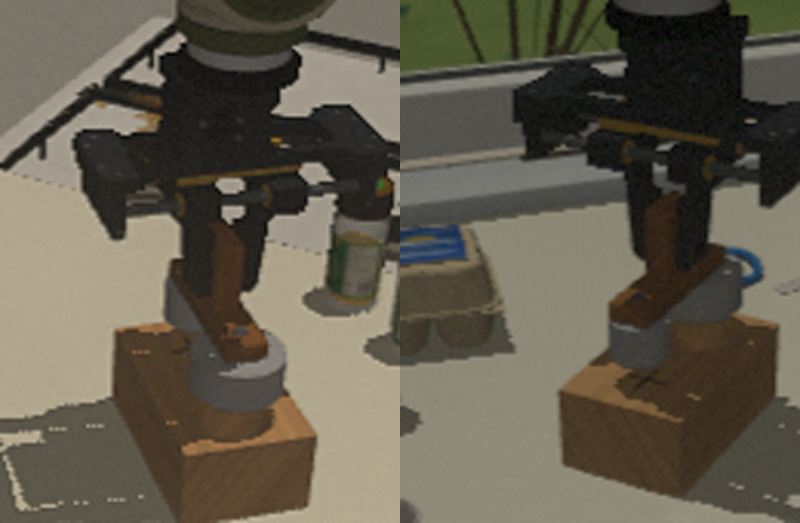

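The no-go plug hangs over the bore and the go plug over the undrilled end; axis and centring agree to about 1 mm. I'm lowering it gently.

```bash
python3 -m crank '[0,0,-8,0,5, 0,0,-5,0,5, 0,0,-3,0,5, 0,0,-1,0,5, 0,0,0,0,5]'; python3 -m crank '[0,0,-0.5,0,5, 0,0,-0.5,0,5, 0,0,0,0,5]'; python3 -m crank '[0,0,-0.5,0,5, 0,0,-0.5,0,5, 0,0,0,0,5]'
```

```text
clock: 9.95
ee_pos: [0.4915, -0.0715, 0.2811]
eef_rot: [-2.525, -1.868, 0.0]
force: [1.4, -0.1, -3.0]
gripper_width: 0.201
gripper_force: 40.0
clock: 10.25
ee_pos: [0.4915, -0.0715, 0.2803]
eef_rot: [2.526, 1.868, 0.0]
force: [-0.6, -0.2, -4.0]
gripper_width: 0.201
gripper_force: 40.0
clock: 10.55
ee_pos: [0.4915, -0.0715, 0.2792]
eef_rot: [-2.526, -1.868, 0.0]
force: [-0.7, 0.7, -3.8]
gripper_width: 0.199
gripper_force: 40.0
```

```bash
python3 -m crank '[0,0,-0.5,0,5, 0,0,0,0,5]'; python3 -m crank '[0,0,-0.5,0,5, 0,0,0,0,5]';python3 -m crank '[0,0,-0.4,0,5, 0,0,0,0,5]'; python3 -c "
from bench import get_obs;o=get_obs();print(o['ee_pos'],o['force'],o['wrist_torque'])"
```

```text
clock: 10.75
ee_pos: [0.4915, -0.0715, 0.2789]
eef_rot: [2.526, 1.868, 0.0]
force: [0.1, 0.6, -1.5]
gripper_width: 0.201
gripper_force: 40.0
clock: 10.95
ee_pos: [0.4916, -0.0714, 0.2787]
eef_rot: [2.525, 1.868, 0.001]
force: [-2.0, 2.6, 5.3]
gripper_width: 0.196
gripper_force: 40.0
clock: 11.15
ee_pos: [0.4916, -0.0714, 0.2787]
eef_rot: [2.525, 1.868, 0.001]
force: [-3.5, 3.4, 8.8]
gripper_width: 0.202
gripper_force: 40.0
[ 0.4915563  -0.0713575   0.27871109] [-3.47249436  3.42948537  8.84533194] [ 0.46523082  0.77245583 -0.03205354]
```

It stopped with the feet at z = 0.060, so the plug is refused; the moment shows the load is towards the no-go side. One more light press, then I'll ease off, release and retreat.

```bash
python3 -m crank '[0,0,-0.4,0,5, 0,0,0,0,5, 0,0,0,0,5]'; python3 -m crank '[0,0,0.9,0,5, 0,0,0,0,5]' 10;  python3 -m crank '[0,0,0,0,24, 0,0,0,0,30, 0,0,0,0,45, 0,0,0,0,60, 0,0,0,0,60, 0,0,0,0,60]'
```

```text
clock: 11.45
ee_pos: [0.4916, -0.0713, 0.2787]
eef_rot: [2.525, 1.868, 0.001]
force: [-6.0, 3.6, 13.2]
gripper_width: 0.203
gripper_force: 40.0
clock: 11.65
ee_pos: [0.4916, -0.0715, 0.2787]
eef_rot: [2.525, 1.868, 0.001]
force: [-1.0, 2.7, 5.2]
gripper_width: 0.201
gripper_force: 10.0
clock: 12.25
ee_pos: [0.4915, -0.0715, 0.2783]
eef_rot: [-2.526, -1.868, 0.0]
force: [0.4, -0.9, 0.4]
gripper_width: 0.67
gripper_force: 0.0
```

```bash
python3 -m crank '[0,0,10,0,60, 0,0,25,0,60, 0,0,40,0,60, 0,0,40,0,60, 0,0,20,0,60, 0,0,0,0,60]'
python3 - <<'E'
from h import *
L=[]
for n,x,y,w,h in(("scene",270,150,120,130),("side",190,110,120,130)):
    c=look(n);L.append(cv2.resize(c["frame"][y:y+h,x:x+w],(400,433),interpolation=2))
cv2.imwrite("pics/c6.png",np.hstack(L)[:,:,::-1])
c=look("wrist");save(c,"wrist6.png");o=get_obs();t=o["ee_pos"]
f=c["frame"].astype(int);m=((f.max(2)-f.min(2)<25)&(f.max(2)<110)).astype(np.uint8);m[:120]=0;m[300:]=0
n,l,s,ce=cv2.connectedComponentsWithStats(m)
for i in range(1,n):
    if 25<s[i,4]<500 and 240<ce[i,0]<320: print(ce[i],s[i],ray(c,ce[i],.104))
E
```

```text
clock: 12.85
ee_pos: [0.4915, -0.0715, 0.4166]
eef_rot: [2.521, 1.865, 0.005]
force: [-0.8, -0.7, -1.1]
gripper_width: 0.681
gripper_force: 0.0
[277.17283951 154.66666667] [272 150  11  10  81] [ 0.50409189 -0.03108718  0.104     ]
[257.51968504 216.28346457] [250 207  13  21 127] [ 0.46897692 -0.08147919  0.104     ]
[296.96954315 219.71573604] [292 207  13  26 197] [ 0.50430027 -0.095868    0.104     ]
[277.         241.11940299] [273 237   9   9  67] [ 0.47949256 -0.11119651  0.104     ]
```

View pics/c6.png

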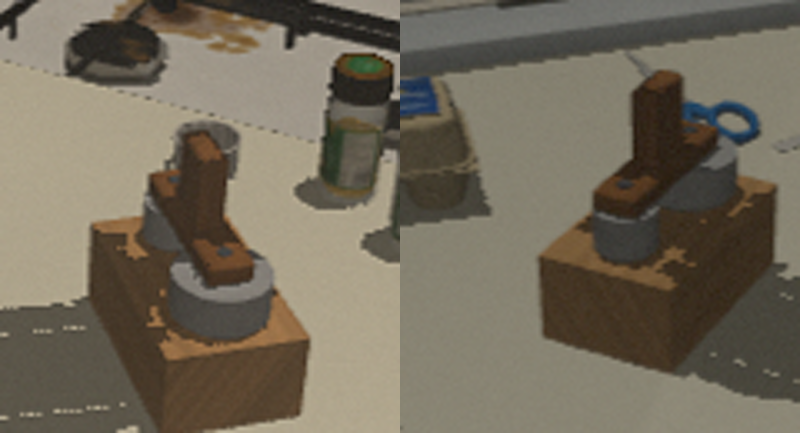

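The gauge stands upright on the holder. The no-go screw is at (0.4795,-0.1112), right over the measured bore (0.4794,-0.1115), and the go plug is on the undrilled end.

```bash
python3 -c "
from bench import job_done;print(job_done())"
```

```text
the job is handed in; nothing more can be done
None
```

The job is handed in: the go plug went fully home, the no-go plug was refused at the bore mouth, and the gauge was left standing upright on the holder with the no-go plug over the bore (within about 1 mm by camera) and the go plug on the undrilled end.

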